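# Roll the focusing wheel until the lens gap meets the gauge mark

## Robot

A 6-joint arm with a two-finger parallel gripper is mounted at the origin on the work surface. World frame = base frame: x ahead of the robot, y to its left, z up, the work surface at z = 0. Lengths are in m, angles in rad, forces in N, time in s.
With the tool pointing down it reaches from about 0.3 to 0.75 m from the base axis. Payload 8.5 kg.
Tool frame: the origin (TCP) lies between the finger pads; the fingertips stand 25 mm ahead of it and the grasp point (between the pads) lies 6 mm ahead of it; x points along the fingers, y is the direction in which the jaws open and shut, and the axes are right-handed (so a half turn about x gives the same grasp; the last joint's range is limited). The gripper opens to 88 mm and grips with 3 to 60 N. Pads are 18 mm wide; open, the fingers measure 123 mm over their backs; the gripper's body (75 mm by 187 mm) begins 45 mm behind the grasp point.
Start: joints at [1.004, 0.381, 1.297, -0, 1.464, -0.215], TCP at [0.19, 0.516, 0.227] pointing down, gripper open.
Joint ranges: [-3.11, 3.11], [-0.89, 2.33], [0.22, 2.48], [-1.42, 4.56], [0.17, 2.85], [-2.88, 2.88]. Speed limits (rad/s): [2.39, 2.39, 3.14, 3.14, 3.14, 3.14].

## Interface

Orientations are given as a rotation vector (axis times angle).
In Python, from station import ctrl gives the robot as it stands.
- The arm moves only by the tool apply_moves, never from a script. Its argument "deltas" is a list of rows, each a list of 7 numbers: the shift along the tool's x, y, z in mm, then the turn, a rotation vector about the tool's x, y, z in rad, then the finger opening in mm, from 0 to 88.1. In form: [[tx, ty, tz, wx, wy, wz, gripper], ...]. A call has 1 to 20 rows; each row is the pose to reach, as a shift and turn from the pose commanded when the call began, along the tool's axes at that moment; what a row does not reach only later rows make up. A row lasts 1/10 s, in which the tool goes at most 50 mm and 8.59 degrees, less where a joint would pass 70% of its speed; a pose out of reach is approached as far as the arm can. A call with a gripper value outside its range is refused whole. The fingers move at their own pace and stop on an object; "force" is the grip in N (left out, the last holds). Time passes only in rows, so rows that repeat a pose let the fingers close. It gives the time, the measured TCP pose, the force and the opening at its end, in the units of the state.
- ctrl.state(): the state, without advancing time (a new reading comes with each control period).
- ctrl.snapshot(name): name is "scene" or "top" or "wrist"; returns the picture (420x560x3 uint8, red, green, blue); there is no depth.
- ctrl.get_calibration(name): a dict with "intrinsics" (3x3 intrinsics, pixels), "R" (3x3) and "t" (3): a world point X has camera coordinates R X + t; the wrist camera has in their place "tool_from_camera" (4x4, takes a point from camera to tool coordinates, whose origin is the TCP and whose axes are the tool frame's). Camera axes: x right, y down, z forward; pixel columns grow to the right and rows downward; lengths in m; the calibration is good to about 2 mm. A picture is of the moment at which its call begins: read the wrist's pose just before it. get_calibration takes no time and is no camera call.
- ctrl.job_done(): hands the job in, once; it reports no verdict.
Trained networks look in the newest picture that a camera, given by its name, has taken for a name from the list of things; names that differ only in an ending like _2 or _b are one class to them, and where a whole thing is asked for, a point or a joint stands for the part that bears it (a point fixed in the world has none). Each returns a list of dicts, best first, with "p" (0 to 1); they miss things now and then, are a little off and sometimes report something else, mostly with a low value. They report only what shows in the picture. A call takes as long as a camera call.
- ctrl.look_for(camera, query): "extent" ([left, top, right, bottom] in pixels, round what is visible of it).
- ctrl.mark_of(camera, query): "position" ([column, row] in pixels: a listed point, or the origin of a listed thing).
The state is a dict: "time": time; "qpos": joint angles; "joint_vel": joint speeds; "effort": joint torques, N m; "tcp_pos": TCP position; "tcp_rot": TCP orientation; "wrist_force": force on the tool from outside, world axes, zero at the start; "ft_torque": the same for the moment, N m; "gripper_width": finger opening in m.
Only numpy, scipy, OpenCV 4.12 (cv2) and the standard library are available. Lean on these libraries where they do the work, as an engineer would, in place of code of your own. Each camera call takes 0.05 s, during which the arm holds its last target.

## Task

On the green focusing bench, roll the knurled brass wheel with a fingertip, a stroke at a time, until the lens carriage has closed up on the mirror stand as far as the gauge mark: its white pointer standing within the red band on the stand's steel tongue. Move the carriage by the wheel only, touching neither the carriage nor the mirror stand and not running the one into the other, leave the switch and the loose parts around the bench as they are, and take your hand away at the end.

Things in the scene. Friction and masses are not known exactly. Their poses are not given: they have to be found in the camera images.
- bench: Green focusing bench fixed to the table: bed 170 mm (x) by 300 mm (y), 26 mm high. Origin at the centre of its underside, on the table; z up; the lens carriage slides along its y axis. The wheel stands on its -x side (nearer the robot), carriage and mirror stand on its +x side. Nothing on it is higher than 125 mm above the table.
- wheel: Knurled brass wheel, 64 mm in diameter over 24 blunt ribs 1.5 mm proud, 22 mm wide, on a level axle along the bench's x axis. Origin at its centre, 55 mm above the table, at x = -60, y = -30 mm in the bench's frame; its axes turn with it. Two green cheeks, 46 mm long (bench's y), stand 4 mm clear of its flat faces up to 68 mm above the table, leaving the top 19 mm of the wheel free.
- wheel_crown (a point): Fixed point at the top of the wheel's rim, 87 mm above the table; axes as the bench's. Rolling the rim here towards the bench's +y drives the carriage, by rack and pinion, 15 mm per radian of wheel turn towards +y (the gap to the mirror closes); rolling it back opens the gap. The wheel resists with about 1.5 N at the rim and stays where it is left.
- carriage: Dark steel lens carriage with an upright lens in a copper-coloured ring, 52 mm (bench's x) by 44 mm (y), up to 123 mm above the table. Origin on the bed's top, level with the pointer in y; the body reaches from x = -7 to 45 mm in this frame. Axes as the bench's. Starts at y = -95 mm in the bench's frame and can travel 84 mm towards +y. Not to be touched.
- pointer_tip (a point): Tip of the white pointer (4 mm wide, 17 mm long) that sticks out from the carriage on its +x side, over the bed, on the pointer's middle line and top face, 43.5 mm above the table. Axes as the bench's.
- stand: Fixed mirror stand in the middle of the bench, on the carriage's +y side: upright silvered mirror in a 54 mm brass ring on a dark steel block (52 by 30 mm), up to 123 mm above the table, with a steel tongue 20 mm wide on its +x side that reaches 70 mm towards the carriage (-y). Origin on the bed's top; axes as the bench's. Its place along the bench varies. Not to be touched.
- gauge_mark (a point): Middle of the red band painted across the steel tongue, on the tongue's edge nearest the pointer, 43.5 mm above the table, 55 mm to the -y side of the stand's origin. The band is 6 mm wide along the bench's y. Axes as the bench's. The pointer is right when its middle line lies within this band; at the start it is 30 to 60 mm short of it, on the -y side.
- rocker (a joint): Black rocker of the test-lamp switch, angle in rad: 0 as it stands, 0.44 flipped over. To be left alone.
- rocker_top (a point): Middle of the rocker's top, 34 mm above the table, on a round white porcelain base 68 mm in diameter and 14 mm high, fixed to the table left of the bench.
- lens_cap: Loose round black ebonite lens cap, 54 mm in diameter, 12 mm high; origin at the centre of its underside. Bystander.
- collar_a: Loose bronze focusing collar, ring of 44 mm outside, 30 mm inside diameter, 16 mm high; origin at the centre of its underside. Bystander.
- collar_b: Loose bronze focusing collar, ring of 38 mm outside, 24 mm inside diameter, 22 mm high; origin at the centre of its underside. Bystander.
- loupe: Loose black loupe, 38 mm in diameter, 44 mm high, upright; origin at the centre of its underside. Bystander.
- weight: Loose brass knob weight, 36 mm in diameter, 48 mm high; origin at the centre of its underside. Bystander.
- mirror: Loose spare mirror disc in a brass ring, 72 mm in diameter, 10 mm high, lying flat; origin at the centre of its underside. Bystander.

How it is judged:
By the outcome, as a careful person would: the job done as asked, in the order asked, and still so for the second after the job is handed in, with the robot touching nothing.
It also fails if it takes over 48 s, if anything falls off the work surface, if the arm or the gripper's body presses on something with over 40 N, if the wrist force passes 120 N, or if a joint passes its speed limit or range.

## Working session

There is one attempt and no reset: what is moved stays moved. The work goes in short steps, Python scripts to look and compute and a tool call to move; the robot and the scene stay as the last step left them, time stands still between calls to the robot, and variables do not carry over. Pictures are saved under pics/ and viewed, and the job is handed in when it is done.

Besides the shell and the picture viewer there is one more tool, called after "Request:" by a JSON object that holds its "fn" and its "kwargs", one argument or row to a line. apply_moves: Moves the arm, as the interface text tells. Its arguments: {"type":"object","properties":{"deltas":{"type":"array"},"force":{"type":"number"}},"required":["deltas"]}

```bash
mkdir -p pics; ls
python3 - <<'E'
from station import ctrl
import cv2
print(ctrl.state())
for n in ("scene","top"):
    im=ctrl.snapshot(n); cv2.imwrite(f"pics/{n}0.png",im[:,:,::-1])
    for q in ("bench","wheel","wheel_crown","carriage","pointer_tip","stand","gauge_mark","rocker_top","loupe","weight"):
        m=ctrl.mark_of(n,q)[:1]; print(n,q,[(x['p'],x['position']) for x in m])
    c=ctrl.get_calibration(n); print(c)
E
```

```text
pics
{'time': 0.0, 'qpos': array([ 1.00368912e+00,  3.81167894e-01,  1.29825127e+00,  2.77972765e-06,
        1.46363395e+00, -2.15304200e-01]), 'joint_vel': array([-1.13424740e-03,  7.74031758e-04,  7.12733656e-05,  7.00463885e-04,
        2.58224262e-04, -1.68409382e-04]), 'effort': array([-8.21698322e-04, -4.37935138e+01, -2.24551857e+01,  7.13126035e-02,
        3.53338954e-02, -1.18245816e-04]), 'tcp_pos': array([0.18935967, 0.5160474 , 0.22625609]), 'tcp_rot': array([ 0.27500496,  1.55367216, -0.27713322]), 'wrist_force': array([-0.11939047, -0.45898455, -0.44333145]), 'ft_torque': array([0.00130765, 0.00311797, 0.0457332 ]), 'gripper_width': 0.0881575731015377}
scene bench [(0.96, [259.2, 205.6])]
scene wheel [(0.73, [239.3, 175.6])]
scene wheel_crown [(0.76, [239.3, 171.9])]
scene carriage [(0.74, [222.7, 210.5])]
scene pointer_tip [(0.7, [230.2, 227.3])]
scene stand [(0.95, [261.9, 201.1])]
scene gauge_mark [(0.69, [247.6, 224.9])]
scene rocker_top [(0.5, [425.6, 137.2])]
scene loupe [(0.7, [232.2, 262.7])]
scene weight [(0.74, [125.1, 223.8])]
{'intrinsics': array([[391.522
[... 392 characters left out ...]
.54, [315.5, 247.3])]
top wheel_crown [(0.67, [320.2, 249.1])]
top carriage [(0.68, [338.0, 231.9])]
top pointer_tip [(0.66, [336.1, 205.9])]
top stand [(0.87, [303.6, 231.2])]
top gauge_mark [(0.8, [319.2, 212.3])]
top rocker_top [(0.46, [148.3, 254.5])]
top loupe [(0.46, [337.0, 188.4])]
top weight [(0.66, [414.5, 244.7])]
{'intrinsics': array([[529.22380325,   0.        , 283.43108294],
       [  0.        , 529.22380325, 208.31044669],
       [  0.        ,   0.        ,   1.        ]]), 'R': array([[ 0.00376095, -0.99990487, -0.01327074],
       [-0.99455475, -0.00235803, -0.1041887 ],
       [ 0.10414749,  0.01359033, -0.99446901]]), 't': array([-0.00429348,  0.63701848,  1.65461059])}
```

```bash
python3 - <<'E'
import cv2
a=cv2.imread("pics/scene0.png"); b=cv2.imread("pics/top0.png")
cv2.imwrite("pics/s1.png",cv2.resize(a[100:310,90:370],(800,600),interpolation=3))
cv2.imwrite("pics/t1.png",cv2.resize(b[140:320,200:440],(800,600),interpolation=3))
E
cat > h.py <<'E'
from station import ctrl
import numpy as np
from scipy.spatial.transform import Rotation as Ro
def ray(n,uv,z,pose=None):
    c=ctrl.get_calibration(n); K=np.array(c['intrinsics'])
    d=np.linalg.inv(K)@np.array([uv[0],uv[1],1.])
    if n=='wrist':
        T=np.array(c['tool_from_camera']); p,r=pose; R=Ro.from_rotvec(r).as_matrix()
        o=R@T[:3,3]+p; d=R@T[:3,:3]@d
    else:
        R=np.array(c['R']);o=-R.T@np.array(c['t']);d=R.T@d
    return o+d*(z-o[2])/d[2]
def proj(n,X,pose=None):
    c=ctrl.get_calibration(n); K=np.array(c['intrinsics'])
    if n=='wrist':
        T=np.array(c['tool_from_camera']); p,r=pose; R=Ro.from_rotvec(r).as_matrix()
        x=T[:3,:3].T@(R.T@(np.array(X)-p)-T[:3,3])
    else: x=np.array(c['R'])@X+np.array(c['t'])
    x=K@x; return x[:2]/x[2]
E
python3 - <<'E'
from h import *
Z=dict(bench=0,wheel=.055,wheel_crown=.087,carriage=.026,pointer_tip=.0435,stand=.026,gauge_mark=.0435,rocker_top=.034)
D={'scene':dict(bench=(259.2,205.6),wheel=(239.3,175.6),wheel_crown=(239.3,171.9),carriage=(222.7,210.5),pointer_tip=(230.2,227.3),stand=(261.9,201.1),gauge_mark=(247.6,224.9),rocker_top=(425.6,137.2)),
'top':dict(bench=(306.5,233),wheel=(315.5,247.3),wheel_crown=(320.2,249.1),carriage=(338,231.9),pointer_tip=(336.1,205.9),stand=(303.6,231.2),gauge_mark=(319.2,212.3),rocker_top=(148.3,254.5))}
for k in Z:
    print(k,*[np.round(ray(n,D[n][k],Z[k])*1000,1) for n in D])
E
```

```text
bench [560.7 -78.5   0. ] [560.4 -76.8   0. ]
wheel [ 493.  -111.1   55. ] [ 512.6 -103.2   55. ]
wheel_crown [ 506.2 -111.2   87. ] [ 506.2 -116.1   87. ]
carriage [ 566. -173.   26.] [ 562.7 -176.3   26. ]
pointer_tip [ 628.7 -165.3   43.5] [ 644.  -169.3   43.5]
stand [565.9 -71.5  26. ] [564.6 -66.8  26. ]
gauge_mark [ 633.7 -123.9   43.5] [ 623.5 -115.7   43.5]
rocker_top [490.1 424.4  34. ] [488.7 425.5  34. ]
```

View pics/s1.png

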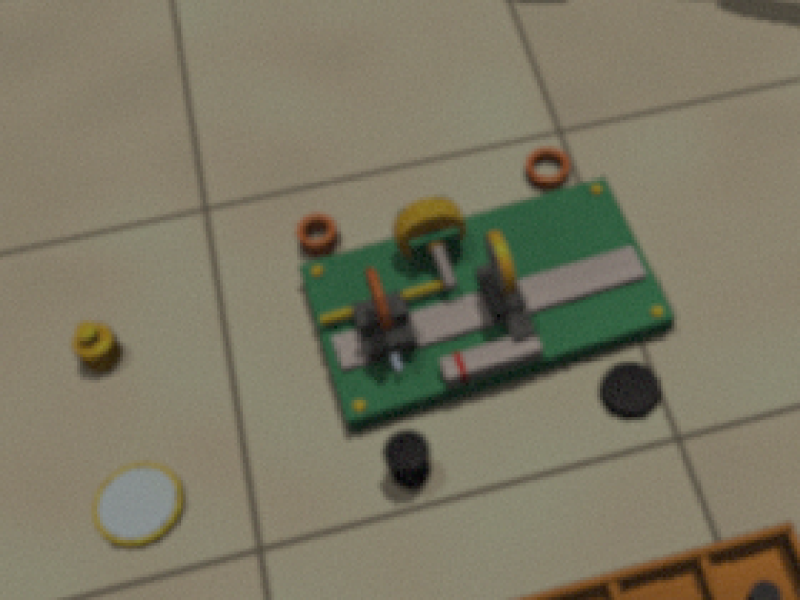

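View pics/t1.png

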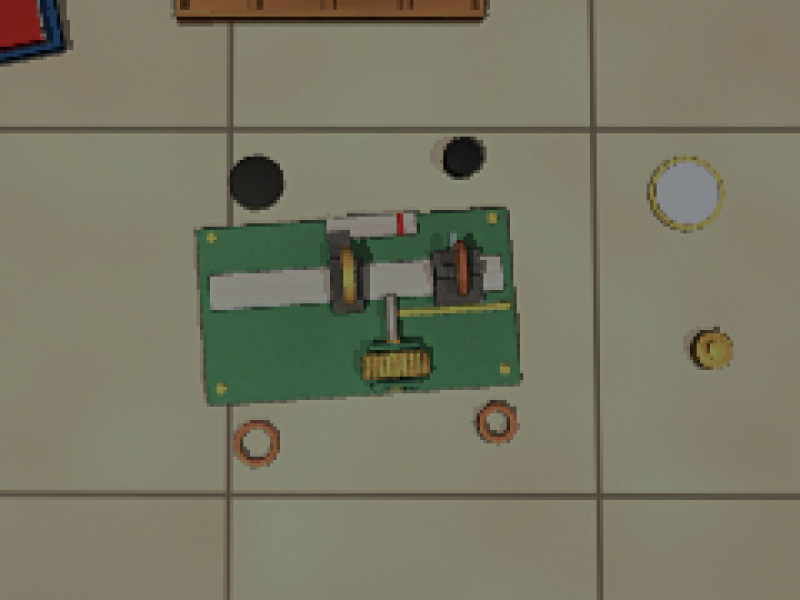

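View pics/scene0.png

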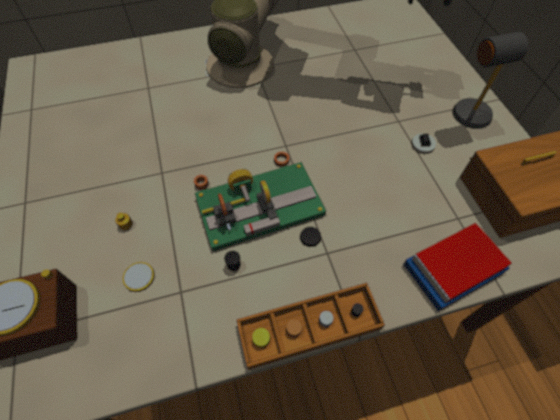

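The pictures agree. Bench centre is about (560, -78) mm with a small yaw, the wheel is on the robot side, and the carriage (crop 380,325) is about 45 mm short of the red band (458,365). Next I'll refine the yaw by segmentation and plan the approach.

Run:
```python
from h import *
import cv2
for n in ('top','scene'):
    im=cv2.imread(f"pics/{n}0.png"); h=cv2.cvtColor(im,cv2.COLOR_BGR2HSV)
    m=cv2.inRange(h,(45,80,30),(90,255,255))
    cs,_=cv2.findContours(m,0,2); c=np.vstack([k for k in cs if cv2.contourArea(k)>100])
    P=np.array([ray(n,p[0],.026)[:2]*1000 for p in cv2.convexHull(c)],np.float32)
    r=cv2.minAreaRect(P); print(n,r)
s=ctrl.state(); R=Ro.from_rotvec(s['tcp_rot']).as_matrix(); print(R.round(3)); print(ctrl.get_calibration('wrist'))
```

```text
top ((564.7860107421875, -76.79817199707031), (168.29843139648438, 296.8905334472656), 4.181840419769287)
scene ((569.2311401367188, -79.2818603515625), (179.74095153808594, 294.11614990234375), 4.040407657623291)
[[-0.     0.345  0.939]
 [ 0.     0.939 -0.345]
 [-1.     0.    -0.   ]]
{'intrinsics': array([[313.26930008,   0.        , 277.42043936],
       [  0.        , 313.26930008, 208.05746276],
       [  0.        ,   0.        ,   1.        ]]), 'tool_from_camera': array([[-4.33493521e-04, -2.66029947e-01,  9.63964667e-01,
        -1.57247307e-01],
       [ 9.99999252e-01,  9.86922870e-04,  7.22064055e-04,
         5.59019920e-04],
       [-1.14344944e-03,  9.63964259e-01,  2.66029321e-01,
        -6.74043639e-02],
       [ 0.00000000e+00,  0.00000000e+00,  0.00000000e+00,
         1.00000000e+00]])}
```

Request:
{"fn": "apply_moves", "kwargs": {
  "deltas": [
    [0, -15, 16, -0.02, 0, 0, 0],
    [0, -45, 48, -0.05, 0, 0, 0],
    [0, -80, 85, -0.08, 0, 0, 0],
    [0, -115, 123, -0.11, 0, 0, 0],
    [0, -150, 160, -0.14, 0, 0, 0],
    [0, -184, 196, -0.17, 0, 0, 0],
    [0, -218, 233, -0.2, 0, 0, 0],
    [0, -252, 269, -0.23, 0, 0, 0],
    [0, -286, 305, -0.26, 0, 0, 0],
    [0, -320, 342, -0.29, 0, 0, 0],
    [0, -354, 378, -0.32, 0, 0, 0],
    [0, -388, 414, -0.35, 0, 0, 0],
    [0, -420, 449, -0.38, 0, 0, 0],
    [0, -448, 478, -0.4, 0, 0, 0],
    [0, -468, 500, -0.42, 0, 0, 0],
    [0, -480, 513, -0.426, 0, 0, 0],
    [0, -480, 513, -0.426, 0, 0, 0],
    [0, -480, 513, -0.426, 0, 0, 0]
  ],
  "force": 20
}}

```text
time: 2.9
tcp_pos: [0.5053, -0.1102, 0.2268]
tcp_rot: [-0.058, 1.57, 0.059]
wrist_force: [0.0, 0.3, 0.4]
gripper_width: 0.0007
```

Run:
```python
from h import *
import cv2
s=ctrl.state(); print(s['time'],s['tcp_pos'],s['wrist_force'],s['gripper_width']); R=Ro.from_rotvec(s['tcp_rot']).as_matrix(); print(R.round(3))
pose=(s['tcp_pos'],s['tcp_rot'])
im=ctrl.snapshot('wrist'); cv2.imwrite("pics/w1.png",im[:,:,::-1])
for q,z in dict(bench=0,wheel=.055,wheel_crown=.087,carriage=.026,pointer_tip=.0435,stand=.026,gauge_mark=.0435).items():
    for m in ctrl.mark_of('wrist',q)[:1]: print(q,m['p'],m['position'],(ray('wrist',m['position'],z,pose)*1000).round(1))
print('tip',proj('wrist',s['tcp_pos']+R[:,0]*.025,pose))
```

```text
2.9 [ 0.50529889 -0.1102062   0.22679542] [0.03327267 0.31830164 0.38697527] 0.0006886157458529822
[[-0.    -0.074  0.997]
 [ 0.001  0.997  0.074]
 [-1.     0.001 -0.   ]]
bench 0.91 [297.2, 227.7] [568.2 -79.3   0. ]
wheel 0.68 [276.5, 189.3] [ 508.  -110.5   55. ]
wheel_crown 0.7 [275.1, 201.1] [ 513.1 -111.5   87. ]
carriage 0.92 [223.5, 236.2] [ 577. -170.   26.]
stand 0.92 [309.1, 234.2] [566.6 -66.5  26. ]
gauge_mark 0.16 [390.7, 122.3] [430.    3.7  43.5]
tip [276.91323    234.44716188]
```

View pics/w1.png

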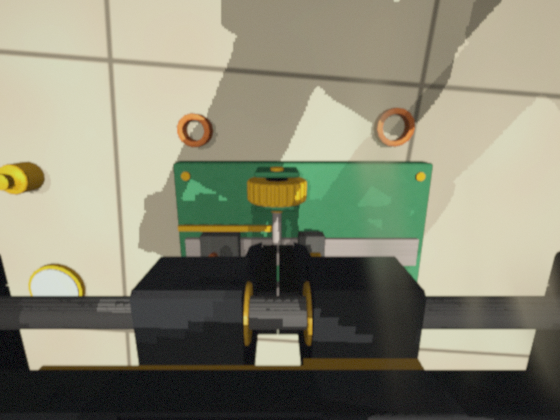

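Request:
{"fn": "apply_moves", "kwargs": {
  "deltas": [
    [10, -4, 1, 0, 0, 0, 0],
    [35, -10, 2, 0, 0, 0, 0],
    [65, -14, 2, 0, 0, 0, 0],
    [90, -14, 2, 0, 0, 0, 0],
    [105, -14, 2, 0, 0, 0, 0],
    [109, -14, 2, 0, 0, 0, 0],
    [110, -14, 2, 0, 0, 0, 0],
    [110, -14, 2, 0, 0, 0, 0]
  ]
}}

```text
time: 4.1
tcp_pos: [0.509, -0.1251, 0.1174]
tcp_rot: [-0.059, 1.569, 0.058]
wrist_force: [0.8, -0.0, -0.3]
gripper_width: 0.0006
```

Request:
{"fn": "apply_moves", "kwargs": {
  "deltas": [
    [1, 0, 0, 0, 0, 0, 0],
    [2, 0, 0, 0, 0, 0, 0],
    [3, 0, 0, 0, 0, 0, 0],
    [3, 0, 0, 0, 0, 0, 0]
  ]
}}

```text
time: 4.5
tcp_pos: [0.5087, -0.1249, 0.1139]
tcp_rot: [-0.058, 1.57, 0.058]
wrist_force: [-0.1, -0.1, 0.6]
gripper_width: 0.0006
```

Request:
{"fn": "apply_moves", "kwargs": {
  "deltas": [
    [0.5, 0, 0, 0, 0, 0, 0],
    [1, 0, 0, 0, 0, 0, 0],
    [1, 0, 0, 0, 0, 0, 0]
  ]
}}

```text
time: 4.8
tcp_pos: [0.5087, -0.1249, 0.1128]
tcp_rot: [-0.058, 1.57, 0.058]
wrist_force: [0.2, 0.0, -0.1]
gripper_width: 0.0006
```

Request:
{"fn": "apply_moves", "kwargs": {
  "deltas": [
    [0.5, 0, 0, 0, 0, 0, 0],
    [1, 0, 0, 0, 0, 0, 0],
    [1, 0, 0, 0, 0, 0, 0]
  ]
}}

```text
time: 5.1
tcp_pos: [0.5087, -0.1249, 0.1118]
tcp_rot: [-0.058, 1.57, 0.058]
wrist_force: [0.6, -0.2, -0.4]
gripper_width: 0.0005
```

Request:
{"fn": "apply_moves", "kwargs": {
  "deltas": [
    [0.5, 0, 0, 0, 0, 0, 0],
    [0.5, 0, 0, 0, 0, 0, 0]
  ]
}}

```text
time: 5.3
tcp_pos: [0.5087, -0.1249, 0.1113]
tcp_rot: [-0.058, 1.57, 0.058]
wrist_force: [0.7, -0.5, -0.7]
gripper_width: 0.0006
```

Request:
{"fn": "apply_moves", "kwargs": {
  "deltas": [
    [0.5, 0, 0, 0, 0, 0, 0],
    [1, 0, 0, 0, 0, 0, 0],
    [1, 0, 0, 0, 0, 0, 0]
  ]
}}

```text
time: 5.6
tcp_pos: [0.5087, -0.1249, 0.1103]
tcp_rot: [-0.058, 1.57, 0.058]
wrist_force: [0.1, 0.3, -0.0]
gripper_width: 0.0003
```

Run:
```python
from h import *
import cv2
s=ctrl.state();print(s['wrist_force'])
im=ctrl.snapshot('wrist'); cv2.imwrite("pics/w2.png",im[:,:,::-1])
im=ctrl.snapshot('scene'); cv2.imwrite("pics/s2.png",cv2.resize(im[140:260,180:340,::-1],(800,600),interpolation=3))
```

```text
[ 0.06475138  0.32506558 -0.04648354]
```

View pics/w2.png

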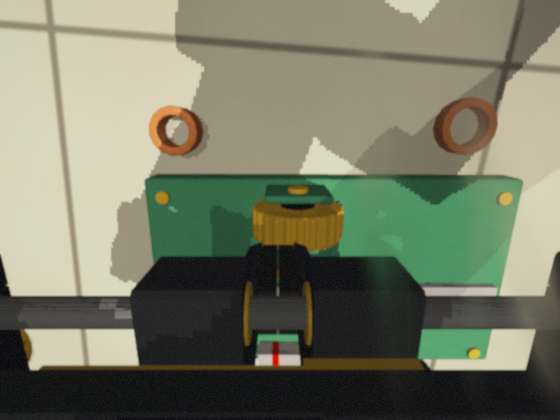

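View pics/s2.png

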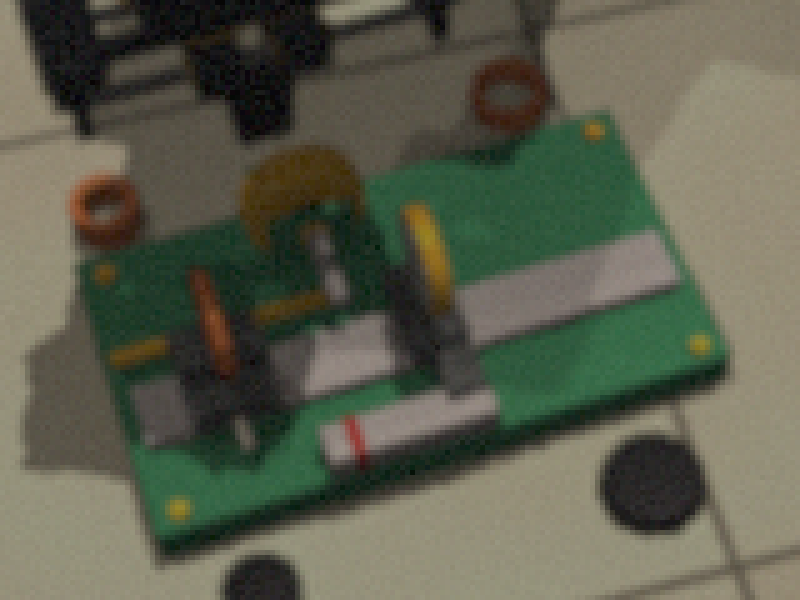

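Run:
```python
from h import *
s=ctrl.state();R=Ro.from_rotvec(s['tcp_rot']).as_matrix()
tip=s['tcp_pos']+R[:,0]*.025
f=lambda p:((p-[180,140])*5).round(0)
print('tip',tip,f(proj('scene',tip)),'L/R',f(proj('scene',tip+R[:,1]*.0175)),f(proj('scene',tip-R[:,1]*.0175)))
for x in (.495,.505,.515): print(f(proj('scene',np.array([x,-.1117,.087]))))
pose=(s['tcp_pos'],s['tcp_rot'])
for x in (.490,.505,.52): print(proj('wrist',np.array([x,-.1117,.087]),pose))
```

```text
tip [ 0.50873677 -0.12491885  0.08534889] [271. 172.] L/R [305. 162.] [237. 181.]
[291. 143.]
[295. 158.]
[299. 173.]
[301.30335199 207.54493296]
[298.95804253 231.17116752]
[296.70838885 253.83378256]
```

Run:
```python
from h import *
s=ctrl.state()
pose=(np.zeros(3),np.zeros(3))
for z in (-.009,0,.009):
    print(z,[proj('wrist',np.array([x,0.,z]),pose).round(0)[1] for x in (-.01,0,.01,.025)])
import cv2
im=cv2.imread('pics/w2.png');cv2.imwrite('pics/w2c.png',cv2.resize(im[170:380,140:420],(800,600),interpolation=3))
```

```text
-0.009 [np.float64(242.0), np.float64(235.0), np.float64(229.0), np.float64(221.0)]
0 [np.float64(258.0), np.float64(251.0), np.float64(244.0), np.float64(234.0)]
0.009 [np.float64(274.0), np.float64(266.0), np.float64(258.0), np.float64(248.0)]
```

View pics/w2c.png

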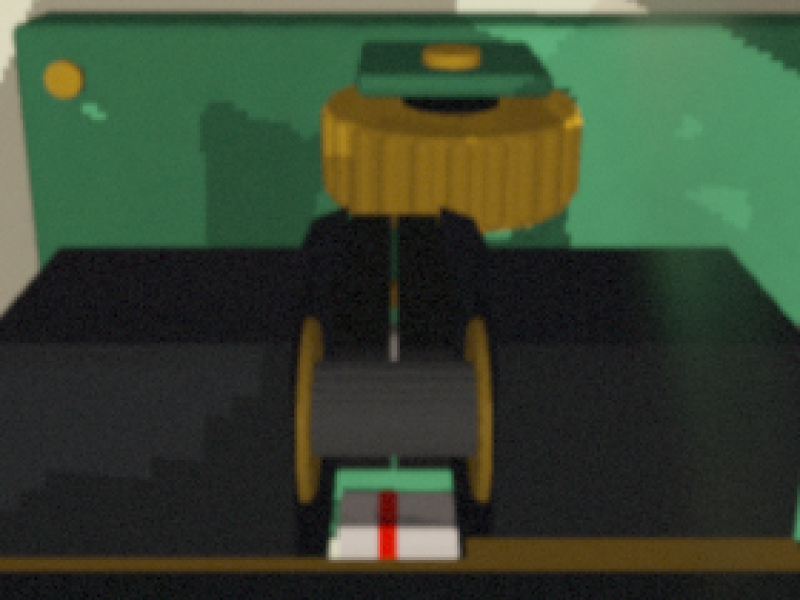

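The wrist and scene pictures both show the closed tips still about 15–20 mm above the crown (wrist tip edge at row 245, predicted 221–234). The tips sit shorter than stated, so I'll carry on down in small steps watching the force.

Request:
{"fn": "apply_moves", "kwargs": {
  "deltas": [
    [1, 2, -2, 0, 0, 0, 0],
    [2, 3, -3, 0, 0, 0, 0],
    [3, 3, -3, 0, 0, 0, 0],
    [4, 3, -3, 0, 0, 0, 0],
    [4, 3, -3, 0, 0, 0, 0]
  ]
}}

```text
time: 6.2
tcp_pos: [0.5055, -0.1221, 0.1062]
tcp_rot: [-0.058, 1.57, 0.058]
wrist_force: [0.1, 0.1, -0.3]
gripper_width: 0.0002
```

Request:
{"fn": "apply_moves", "kwargs": {
  "deltas": [
    [1, 0, 0, 0, 0, 0, 0],
    [2, 0, 0, 0, 0, 0, 0],
    [3, 0, 0, 0, 0, 0, 0],
    [3, 0, 0, 0, 0, 0, 0]
  ]
}}

```text
time: 6.6
tcp_pos: [0.5054, -0.1221, 0.1032]
tcp_rot: [-0.058, 1.57, 0.058]
wrist_force: [-0.1, 0.2, 0.1]
gripper_width: 0.0003
```

Request:
{"fn": "apply_moves", "kwargs": {
  "deltas": [
    [1, 0, 0, 0, 0, 0, 0],
    [2, 0, 0, 0, 0, 0, 0],
    [2, 0, 0, 0, 0, 0, 0]
  ]
}}

```text
time: 6.9
tcp_pos: [0.5055, -0.1221, 0.1012]
tcp_rot: [-0.058, 1.57, 0.058]
wrist_force: [0.4, 1.2, 0.2]
gripper_width: 0.0005
```

Run:
```python
from h import *
import cv2
s=ctrl.state();print(s['wrist_force'],s['time'])
im=ctrl.snapshot('wrist'); cv2.imwrite("pics/w3.png",cv2.resize(im[170:380,140:420,::-1],(800,600),interpolation=3))
im=ctrl.snapshot('scene'); cv2.imwrite("pics/s3.png",cv2.resize(im[140:260,180:340,::-1],(800,600),interpolation=3))
```

```text
[0.36844118 1.16872427 0.2310561 ] 6.9
```

View pics/w3.png

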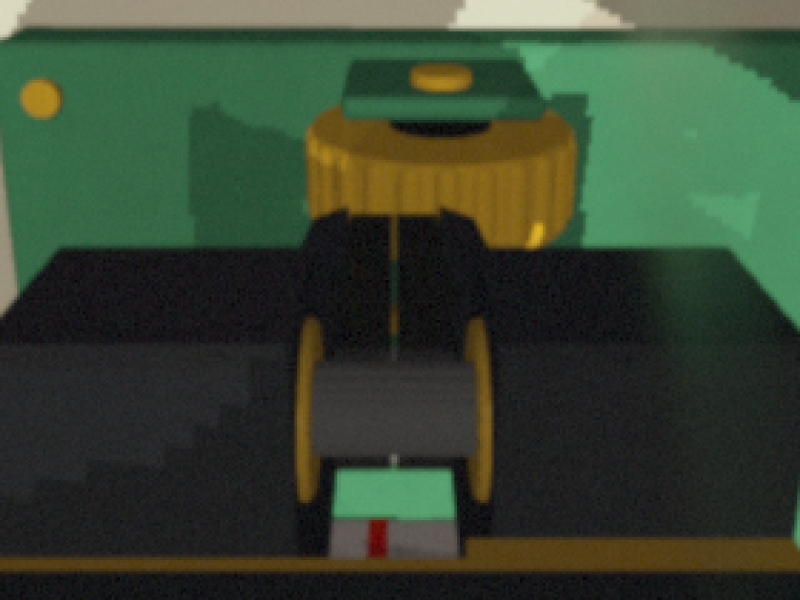

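View pics/s3.png

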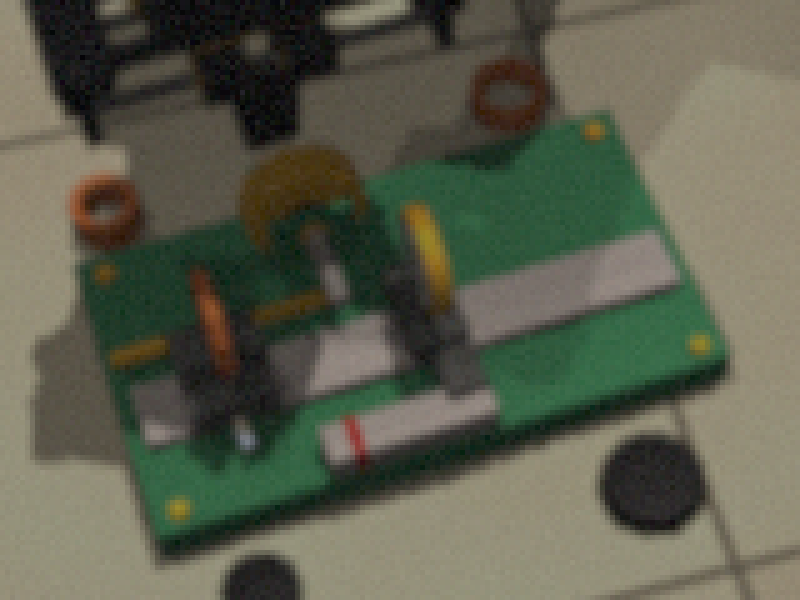

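Request:
{"fn": "apply_moves", "kwargs": {
  "deltas": [
    [1, 0, 0, 0, 0, 0, 0],
    [2, 0, 0, 0, 0, 0, 0],
    [3, 0, 0, 0, 0, 0, 0],
    [4, 0, 0, 0, 0, 0, 0],
    [4, 0, 0, 0, 0, 0, 0]
  ]
}}

```text
time: 7.5
tcp_pos: [0.5054, -0.1221, 0.0972]
tcp_rot: [-0.058, 1.57, 0.058]
wrist_force: [0.1, -0.9, -0.5]
gripper_width: 0.0001
```

Run:
```python
from h import *
import cv2
s=ctrl.state();print(s['wrist_force'],s['time'])
im=ctrl.snapshot('wrist'); cv2.imwrite("pics/w4.png",cv2.resize(im[170:380,140:420,::-1],(800,600),interpolation=3))
im=ctrl.snapshot('top'); cv2.imwrite("pics/t4.png",cv2.resize(im[160:280,240:400,::-1],(800,600),interpolation=3))
```

```text
[ 0.14331629 -0.87218201 -0.47284212] 7.5
```

View pics/w4.png

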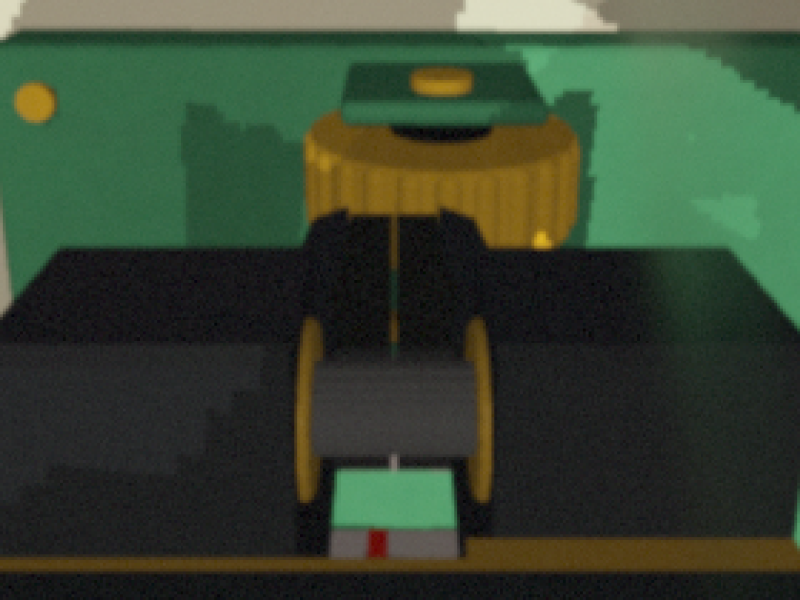

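View pics/t4.png

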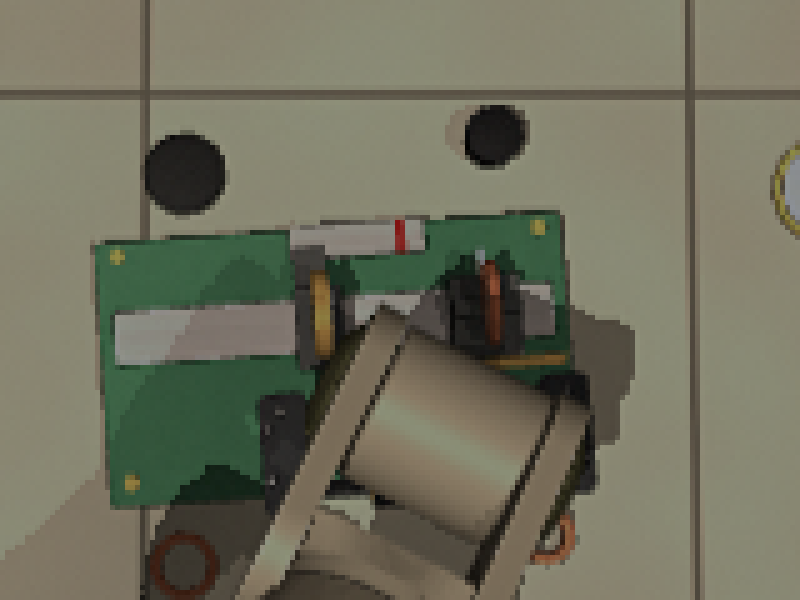

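Request:
{"fn": "apply_moves", "kwargs": {
  "deltas": [
    [1, 0, 0, 0, 0, 0, 0],
    [2, 0, 0, 0, 0, 0, 0],
    [3, 0, 0, 0, 0, 0, 0],
    [4, 0, 0, 0, 0, 0, 0],
    [4, 0, 0, 0, 0, 0, 0]
  ]
}}

```text
time: 8.1
tcp_pos: [0.5054, -0.1221, 0.0932]
tcp_rot: [-0.058, 1.57, 0.058]
wrist_force: [0.1, -0.3, 0.2]
gripper_width: 0.0002
```

Request:
{"fn": "apply_moves", "kwargs": {
  "deltas": [
    [1, 0, 0, 0, 0, 0, 0],
    [2, 0, 0, 0, 0, 0, 0],
    [2, 0, 0, 0, 0, 0, 0]
  ]
}}

```text
time: 8.4
tcp_pos: [0.5055, -0.1221, 0.0912]
tcp_rot: [-0.058, 1.57, 0.058]
wrist_force: [-0.1, -0.2, 0.2]
gripper_width: 0.0004
```

Request:
{"fn": "apply_moves", "kwargs": {
  "deltas": [
    [1, 0, 0, 0, 0, 0, 0],
    [2, 0, 0, 0, 0, 0, 0],
    [2, 0, 0, 0, 0, 0, 0]
  ]
}}

```text
time: 8.7
tcp_pos: [0.5055, -0.1221, 0.0892]
tcp_rot: [-0.058, 1.57, 0.058]
wrist_force: [0.0, -0.3, -0.6]
gripper_width: 0.0007
```

Run:
```python
from h import *
import cv2
s=ctrl.state();print(s['wrist_force'],s['time'])
im=ctrl.snapshot('wrist'); cv2.imwrite("pics/w5.png",cv2.resize(im[170:380,140:420,::-1],(800,600),interpolation=3))
im=ctrl.snapshot('scene'); cv2.imwrite("pics/s5.png",cv2.resize(im[140:260,180:340,::-1],(800,600),interpolation=3))
```

```text
[ 0.00792017 -0.31013291 -0.56442074] 8.7
```

View pics/w5.png

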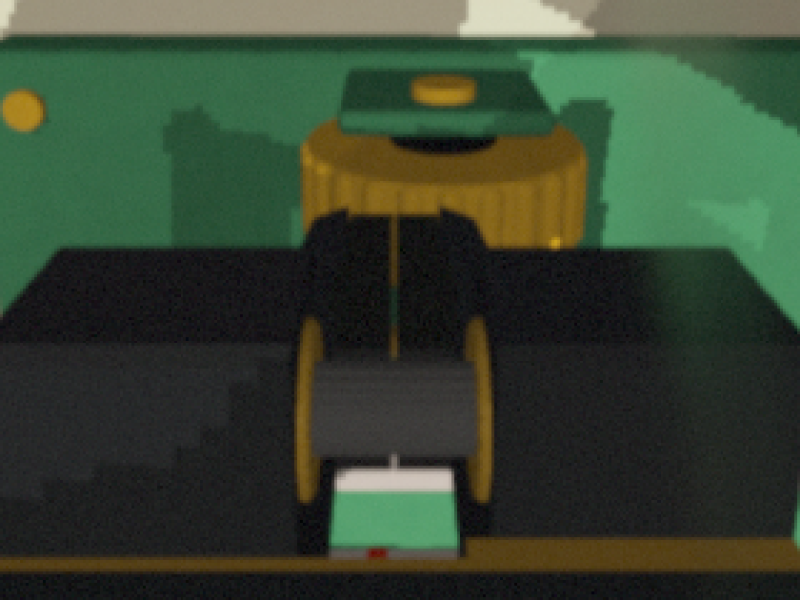

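View pics/s5.png

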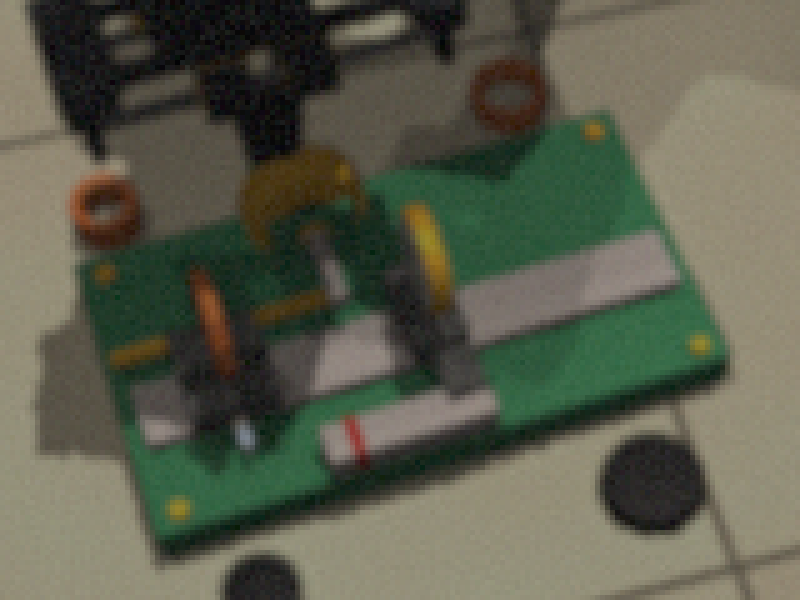

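Request:
{"fn": "apply_moves", "kwargs": {
  "deltas": [
    [1, 0, 0, 0, 0, 0, 0],
    [2, 0, 0, 0, 0, 0, 0],
    [2, 0, 0, 0, 0, 0, 0]
  ]
}}

```text
time: 9.1
tcp_pos: [0.5054, -0.1221, 0.0872]
tcp_rot: [-0.058, 1.57, 0.058]
wrist_force: [-0.9, 0.7, 0.4]
gripper_width: 0.0001
```

Request:
{"fn": "apply_moves", "kwargs": {
  "deltas": [
    [1, 0, 0, 0, 0, 0, 0],
    [2, 0, 0, 0, 0, 0, 0],
    [2, 0, 0, 0, 0, 0, 0]
  ]
}}

```text
time: 9.4
tcp_pos: [0.5054, -0.1221, 0.0852]
tcp_rot: [-0.058, 1.57, 0.058]
wrist_force: [0.7, -0.6, 0.1]
gripper_width: 0.0002
```

Request:
{"fn": "apply_moves", "kwargs": {
  "deltas": [
    [1, 0, 0, 0, 0, 0, 0],
    [2, 0, 0, 0, 0, 0, 0],
    [2, 0, 0, 0, 0, 0, 0]
  ]
}}

```text
time: 9.7
tcp_pos: [0.5054, -0.1221, 0.0832]
tcp_rot: [-0.058, 1.57, 0.058]
wrist_force: [0.3, -0.2, -0.1]
gripper_width: 0.0007
```

Request:
{"fn": "apply_moves", "kwargs": {
  "deltas": [
    [1, 0, 0, 0, 0, 0, 0],
    [2, 0, 0, 0, 0, 0, 0],
    [2, 0, 0, 0, 0, 0, 0]
  ]
}}

```text
time: 10.0
tcp_pos: [0.5055, -0.1221, 0.0812]
tcp_rot: [-0.058, 1.57, 0.058]
wrist_force: [0.4, -0.1, 0.4]
gripper_width: 0.0004
```

Request:
{"fn": "apply_moves", "kwargs": {
  "deltas": [
    [1, 0, 0, 0, 0, 0, 0],
    [2, 0, 0, 0, 0, 0, 0],
    [2, 0, 0, 0, 0, 0, 0]
  ]
}}

```text
time: 10.3
tcp_pos: [0.5054, -0.1221, 0.0792]
tcp_rot: [-0.058, 1.57, 0.058]
wrist_force: [0.4, 0.4, 0.8]
gripper_width: 0.0007
```

Run:
```python
from h import *
import cv2
s=ctrl.state();print(s['wrist_force'],s['time'])
im=ctrl.snapshot('wrist'); cv2.imwrite("pics/w6.png",cv2.resize(im[170:380,140:420,::-1],(800,600),interpolation=3))
im=ctrl.snapshot('scene'); cv2.imwrite("pics/s6.png",cv2.resize(im[130:220,180:300,::-1],(800,600),interpolation=3))
```

```text
[0.4110648  0.37108699 0.83115473] 10.3
```

View pics/w6.png

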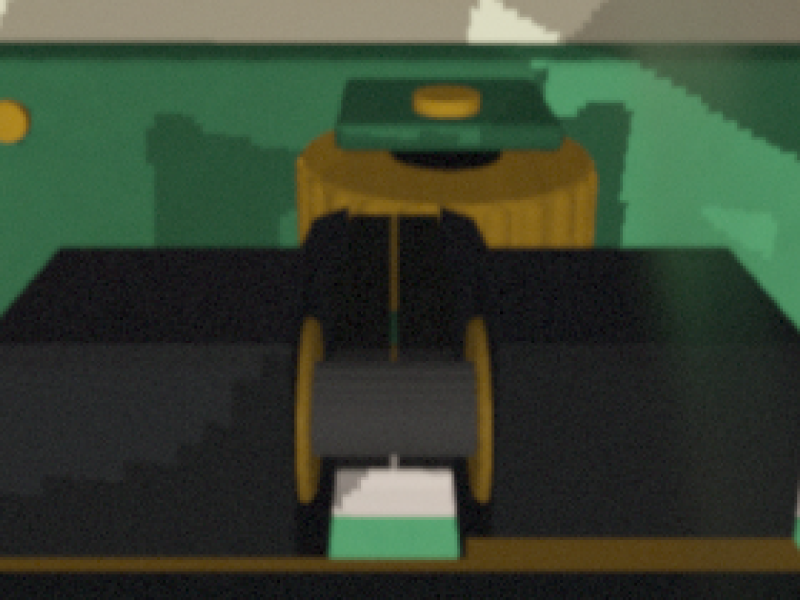

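View pics/s6.png

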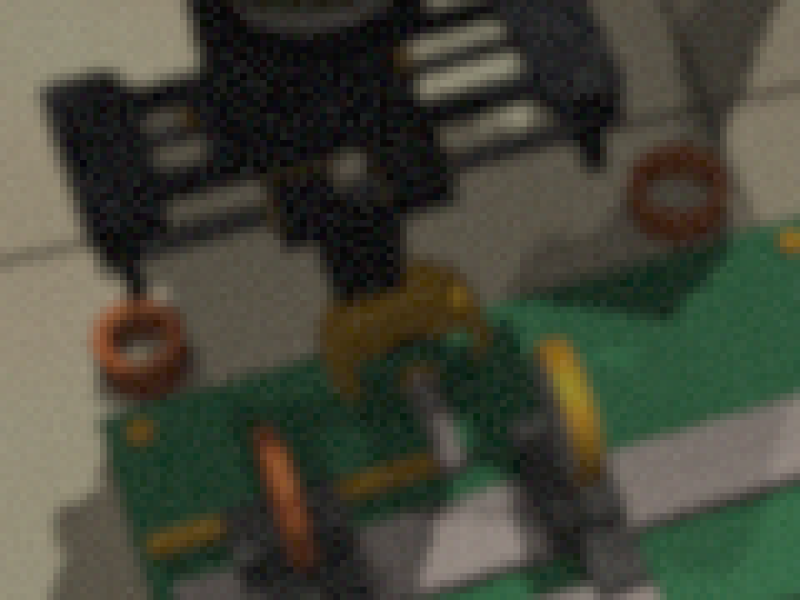

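Request:
{"fn": "apply_moves", "kwargs": {
  "deltas": [
    [1, 0, 0, 0, 0, 0, 0],
    [2, 0, 0, 0, 0, 0, 0],
    [2, 0, 0, 0, 0, 0, 0]
  ]
}}

```text
time: 10.7
tcp_pos: [0.5054, -0.1221, 0.0772]
tcp_rot: [-0.058, 1.57, 0.058]
wrist_force: [-0.1, 0.4, -0.3]
gripper_width: 0.0002
```

Request:
{"fn": "apply_moves", "kwargs": {
  "deltas": [
    [1, 0, 0, 0, 0, 0, 0],
    [1.5, 0, 0, 0, 0, 0, 0],
    [1.5, 0, 0, 0, 0, 0, 0]
  ]
}}

```text
time: 11.0
tcp_pos: [0.5055, -0.1221, 0.0758]
tcp_rot: [-0.058, 1.57, 0.058]
wrist_force: [-0.2, -0.4, -0.1]
gripper_width: 0.0001
```

Request:
{"fn": "apply_moves", "kwargs": {
  "deltas": [
    [1, 0, 0, 0, 0, 0, 0],
    [1.5, 0, 0, 0, 0, 0, 0],
    [1.5, 0, 0, 0, 0, 0, 0]
  ]
}}

```text
time: 11.3
tcp_pos: [0.5056, -0.1222, 0.0746]
tcp_rot: [-0.058, 1.57, 0.058]
wrist_force: [-0.2, -0.5, 2.9]
gripper_width: 0.0005
```

Request:
{"fn": "apply_moves", "kwargs": {
  "deltas": [
    [1, 0, 0, 0, 0, 0, 0],
    [1.5, 0, 0, 0, 0, 0, 0],
    [1.5, 0, 0, 0, 0, 0, 0]
  ]
}}

```text
time: 11.6
tcp_pos: [0.5058, -0.1226, 0.0742]
tcp_rot: [-0.06, 1.568, 0.057]
wrist_force: [-4.5, -0.7, 15.2]
gripper_width: 0.0005
```

Run:
```python
from h import *
import cv2
s=ctrl.state();print(s['wrist_force'],s['time'])
im=ctrl.snapshot('wrist'); cv2.imwrite("pics/w7.png",cv2.resize(im[170:380,140:420,::-1],(800,600),interpolation=3))
im=ctrl.snapshot('scene'); cv2.imwrite("pics/s7.png",cv2.resize(im[130:220,180:300,::-1],(800,600),interpolation=3))
```

```text
[-4.53646713 -0.67134402 15.17008195] 11.6
```

View pics/w7.png

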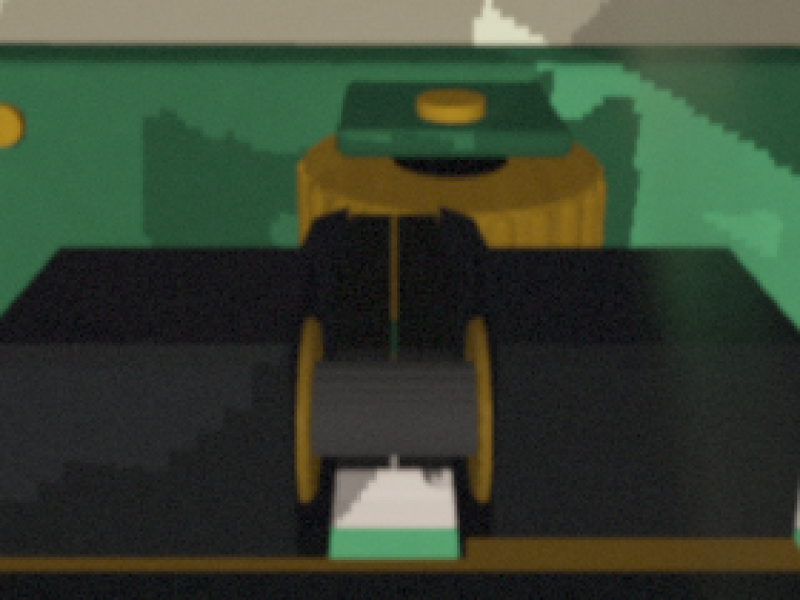

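View pics/s7.png

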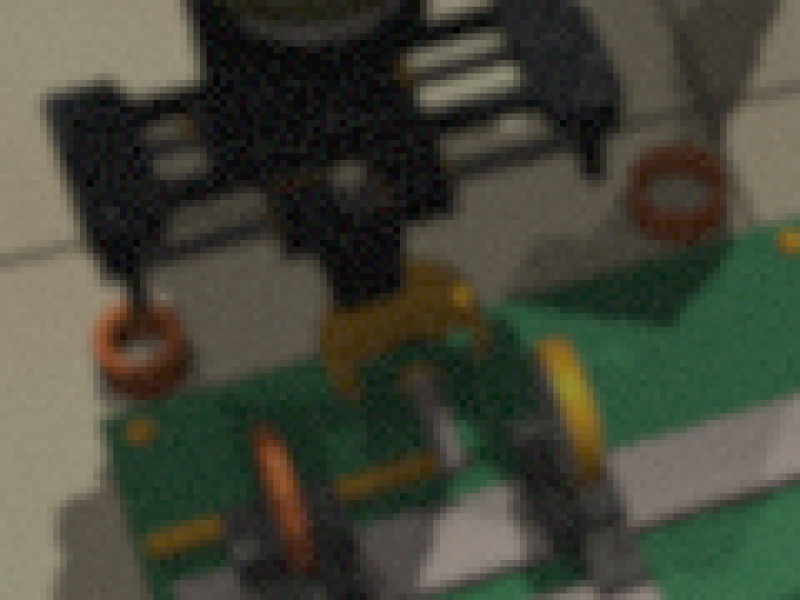

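Request:
{"fn": "apply_moves", "kwargs": {
  "deltas": [
    [-0.4, 0, 0, 0, 0, 0, 0],
    [-0.4, 1, 0, 0, 0, 0, 0],
    [-0.4, 3, 0, 0, 0, 0, 0],
    [-0.4, 5.5, 0, 0, 0, 0, 0],
    [-0.4, 8, 0, 0, 0, 0, 0],
    [-0.4, 10, 0, 0, 0, 0, 0],
    [-0.4, 10, 0, 0, 0, 0, 0]
  ]
}}

```text
time: 12.4
tcp_pos: [0.5052, -0.1127, 0.075]
tcp_rot: [-0.06, 1.568, 0.057]
wrist_force: [-5.5, -0.2, 17.0]
gripper_width: 0.0005
```

```bash
cat > m.py <<'E'
from h import *
import cv2,sys
t=sys.argv[1]
s=ctrl.state();print(s['wrist_force'],s['time'],s['tcp_pos'])
im=ctrl.snapshot('top'); c=cv2.resize(im[180:240,280:360,::-1],(800,600),interpolation=3)
cv2.imwrite(f"pics/t{t}.png",c)
for q in ('pointer_tip','gauge_mark'):
    m=ctrl.mark_of('top',q)[:1]
    if m: print(q,m[0]['p'],m[0]['position'],(ray('top',m[0]['position'],.0435)*1000).round(1))
im=ctrl.snapshot('scene'); cv2.imwrite(f"pics/s{t}.png",cv2.resize(im[140:260,180:340,::-1],(800,600),interpolation=3))
for q in ('pointer_tip','gauge_mark'):
    m=ctrl.mark_of('scene',q)[:1]
    if m: print(q,m[0]['p'],m[0]['position'],(ray('scene',m[0]['position'],.0435)*1000).round(1))
E
python3 m.py 8
```

```text
[-5.53445655 -0.20086388 17.02432655] 12.4 [ 0.50519533 -0.11265924  0.07497465]
pointer_tip 0.76 [333.9, 206.5] [ 642.1 -162.3   43.5]
gauge_mark 0.73 [320.4, 209.4] [ 632.8 -119.6   43.5]
pointer_tip 0.88 [232.5, 227.6] [ 631.  -160.2   43.5]
gauge_mark 0.93 [248.4, 226.3] [ 638.  -122.9   43.5]
```

View pics/t8.png

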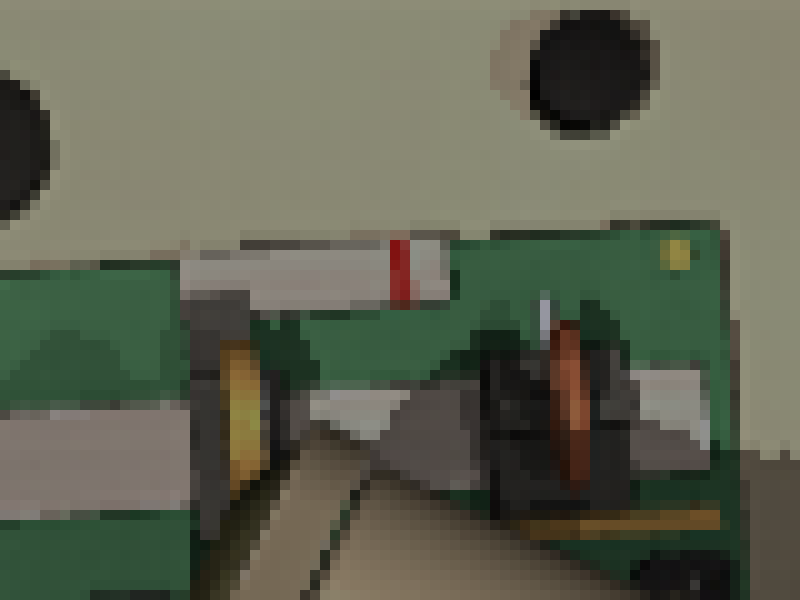

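View pics/s8.png

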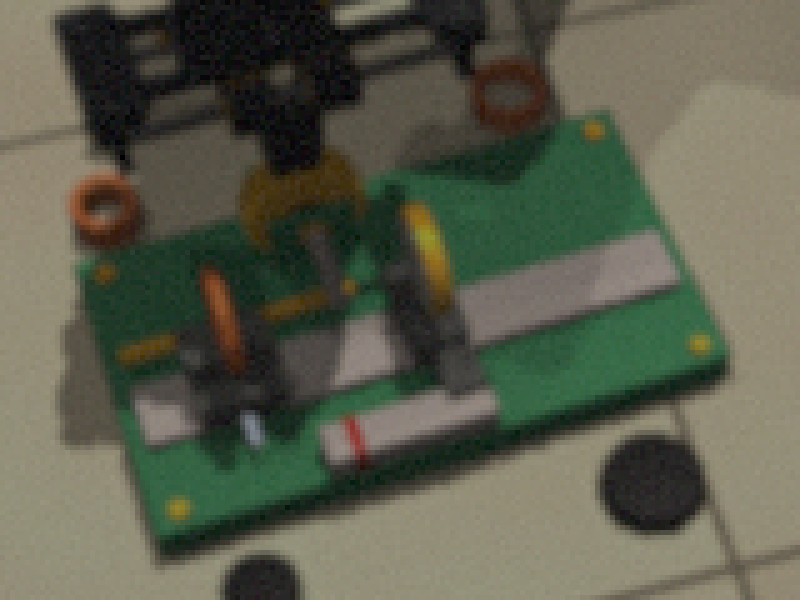

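Request:
{"fn": "apply_moves", "kwargs": {
  "deltas": [
    [0.2, 2, 0, 0, 0, 0, 0],
    [0.2, 5, 0, 0, 0, 0, 0],
    [0.2, 8, 0, 0, 0, 0, 0],
    [0.2, 9, 0, 0, 0, 0, 0],
    [0.2, 9, 0, 0, 0, 0, 0]
  ]
}}

```text
time: 13.2
tcp_pos: [0.5047, -0.1037, 0.0749]
tcp_rot: [-0.06, 1.567, 0.057]
wrist_force: [-4.9, -0.2, 19.6]
gripper_width: 0.0003
```

```bash
python3 m.py 9
python3 - <<'E'
from h import *
y=np.array([-np.sin(.072),np.cos(.072)])
a=ray('top',(334.5,209.5),.0435)[:2];b=ray('top',(320,210.7),.0435)[:2];print(a,b,(b-a)@y*1000)
E
```

```text
[-4.87695936 -0.21541167 19.63654003] 13.2 [ 0.50471233 -0.10371398  0.07491289]
gauge_mark 0.86 [320.9, 211.1] [ 627.4 -121.1   43.5]
pointer_tip 0.56 [235.9, 228.7] [ 636.2 -153.1   43.5]
gauge_mark 0.91 [245.8, 225.6] [ 634.4 -128.4   43.5]
[ 0.63255278 -0.16414106] [ 0.62862425 -0.11827361] 46.03122154955439
```

View pics/t9.png

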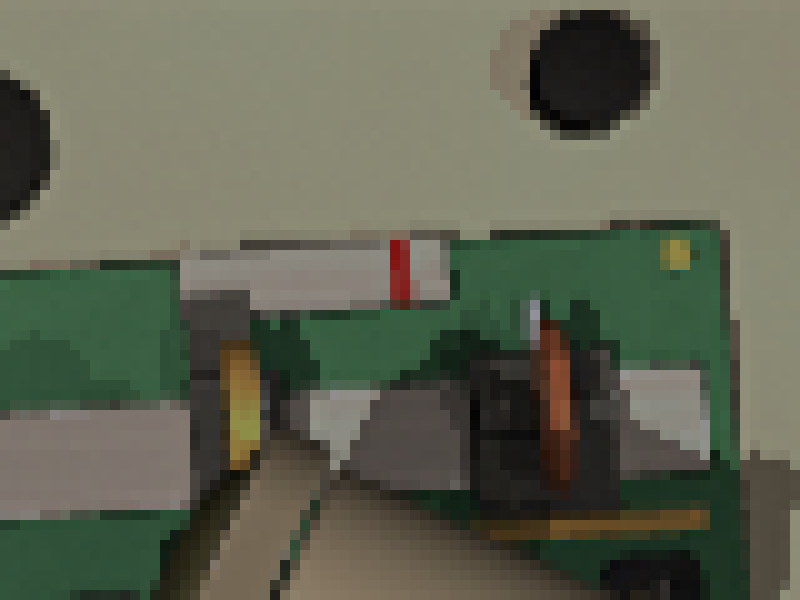

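Request:
{"fn": "apply_moves", "kwargs": {
  "deltas": [
    [-4, 0, 0, 0, 0, 0, 0],
    [-8, -4, 0, 0, 0, 0, 0],
    [-8, -14, 0, 0, 0, 0, 0],
    [-7, -20, 0, 0, 0, 0, 0],
    [-4, -20, 0, 0, 0, 0, 0],
    [-2, -20, 0, 0, 0, 0, 0],
    [-0.6, -20, 0, 0, 0, 0, 0],
    [-0.6, -19, 0, 0, 0, 0, 0],
    [-0.6, -17, 0, 0, 0, 0, 0],
    [-0.6, -14, 0, 0, 0, 0, 0],
    [-0.6, -11, 0, 0, 0, 0, 0],
    [-0.6, -8, 0, 0, 0, 0, 0],
    [-0.6, -5, 0, 0, 0, 0, 0],
    [-0.6, -2, 0, 0, 0, 0, 0],
    [-0.6, 0, 0, 0, 0, 0, 0],
    [-0.6, 1, 0, 0, 0, 0, 0],
    [-0.6, 1, 0, 0, 0, 0, 0]
  ]
}}

```text
time: 15.2
tcp_pos: [0.5042, -0.1021, 0.0746]
tcp_rot: [-0.06, 1.569, 0.058]
wrist_force: [-4.1, 0.1, 12.1]
gripper_width: 0.0004
```

```bash
python3 m.py 10
```

```text
[-4.0676321   0.08607575 12.10666247] 15.2 [ 0.50418758 -0.10212933  0.07459803]
pointer_tip 0.73 [331.4, 212.2] [ 623.9 -154.3   43.5]
gauge_mark 0.87 [320.6, 207.6] [ 638.5 -120.2   43.5]
pointer_tip 0.81 [237.8, 225.4] [ 628.6 -146.7   43.5]
gauge_mark 0.79 [248.5, 224.9] [ 634.3 -121.8   43.5]
```

View pics/t10.png

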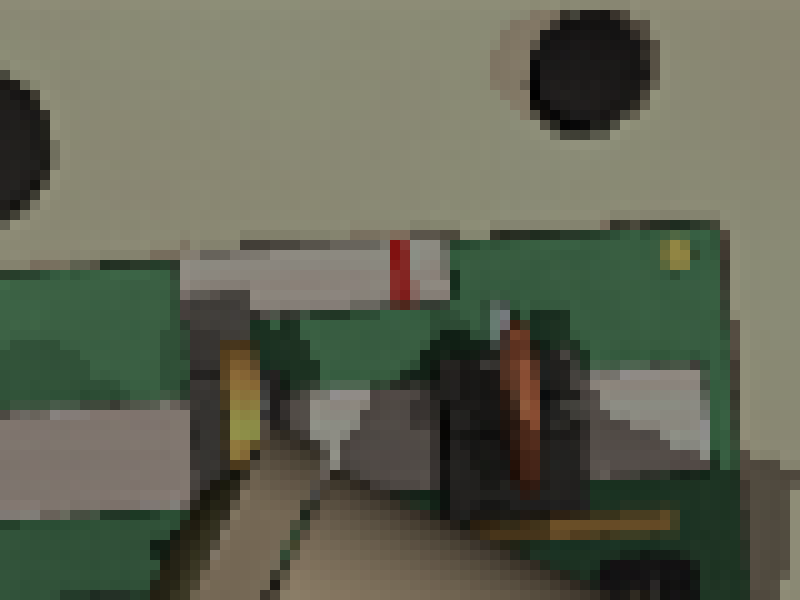

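Request:
{"fn": "apply_moves", "kwargs": {
  "deltas": [
    [-4, 0, 0, 0, 0, 0, 0],
    [-8, -4, 0, 0, 0, 0, 0],
    [-8, -14, 0, 0, 0, 0, 0],
    [-7, -21, 0, 0, 0, 0, 0],
    [-4, -21, 0, 0, 0, 0, 0],
    [-2, -21, 0, 0, 0, 0, 0],
    [0, -21, 0, 0, 0, 0, 0],
    [0, -20, 0, 0, 0, 0, 0],
    [0, -18, 0, 0, 0, 0, 0],
    [0, -15, 0, 0, 0, 0, 0],
    [0, -12, 0, 0, 0, 0, 0],
    [0, -9, 0, 0, 0, 0, 0],
    [0, -6, 0, 0, 0, 0, 0],
    [0, -3, 0, 0, 0, 0, 0],
    [0, -1, 0, 0, 0, 0, 0],
    [0, 0, 0, 0, 0, 0, 0],
    [0, 0, 0, 0, 0, 0, 0]
  ]
}}

```text
time: 17.2
tcp_pos: [0.5044, -0.1023, 0.0749]
tcp_rot: [-0.06, 1.568, 0.058]
wrist_force: [-4.3, 0.3, 14.1]
gripper_width: 0.0007
```

Request:
{"fn": "apply_moves", "kwargs": {
  "deltas": [
    [-4, 0, 0, 0, 0, 0, 0],
    [-8, -4, 0, 0, 0, 0, 0],
    [-8, -14, 0, 0, 0, 0, 0],
    [-7, -21, 0, 0, 0, 0, 0],
    [-4, -21, 0, 0, 0, 0, 0],
    [-2, -21, 0, 0, 0, 0, 0],
    [0, -21, 0, 0, 0, 0, 0],
    [0, -20, 0, 0, 0, 0, 0],
    [0, -18, 0, 0, 0, 0, 0],
    [0, -15, 0, 0, 0, 0, 0],
    [0, -12, 0, 0, 0, 0, 0],
    [0, -9, 0, 0, 0, 0, 0],
    [0, -6, 0, 0, 0, 0, 0],
    [0, -3, 0, 0, 0, 0, 0],
    [0, -1, 0, 0, 0, 0, 0],
    [0, 0, 0, 0, 0, 0, 0],
    [0, 0, 0, 0, 0, 0, 0]
  ]
}}

```text
time: 18.9
tcp_pos: [0.5043, -0.1023, 0.0746]
tcp_rot: [-0.06, 1.569, 0.058]
wrist_force: [-3.5, 0.0, 11.9]
gripper_width: 0.0005
```

```bash
python3 m.py 11
```

```text
[-3.50566989e+00  7.85208757e-03  1.19235980e+01] 18.9 [ 0.50429814 -0.10228507  0.07464704]
pointer_tip 0.83 [326.3, 212.5] [ 622.9 -138.2   43.5]
gauge_mark 0.64 [319.2, 211.8] [ 625.1 -115.7   43.5]
pointer_tip 0.95 [243.0, 223.7] [ 627.5 -133.7   43.5]
gauge_mark 0.64 [248.6, 222.3] [ 627.4 -119.9   43.5]
```

View pics/t11.png

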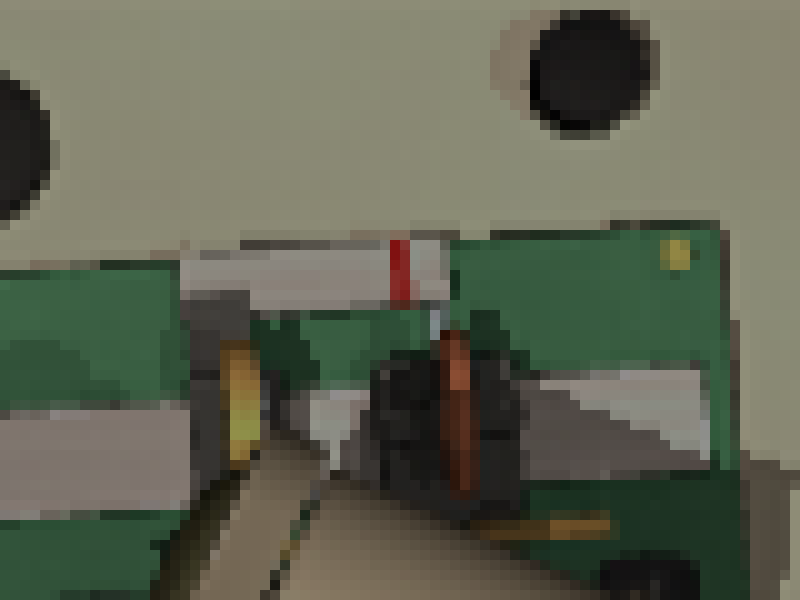

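View pics/s11.png

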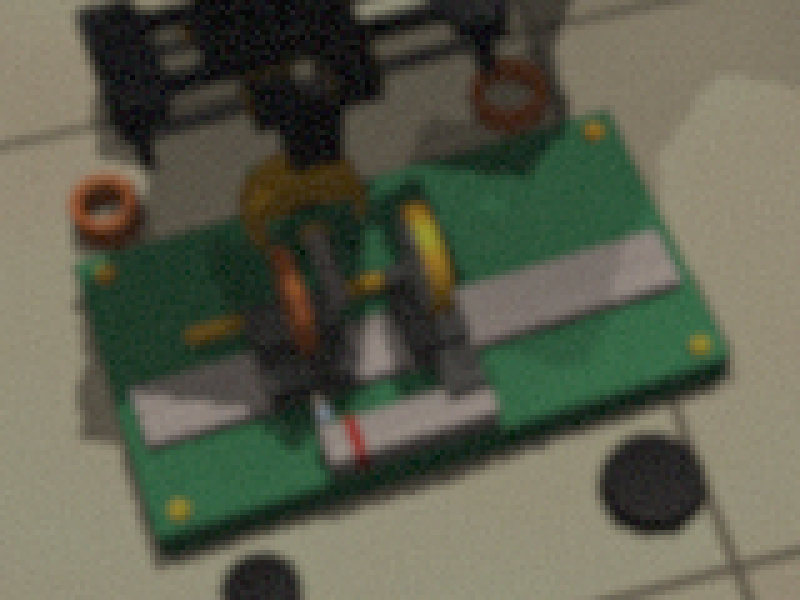

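Request:
{"fn": "apply_moves", "kwargs": {
  "deltas": [
    [-4, 0, 0, 0, 0, 0, 0],
    [-8, -4, 0, 0, 0, 0, 0],
    [-8, -14, 0, 0, 0, 0, 0],
    [-7, -21, 0, 0, 0, 0, 0],
    [-4, -21, 0, 0, 0, 0, 0],
    [-2, -21, 0, 0, 0, 0, 0],
    [0, -21, 0, 0, 0, 0, 0],
    [0, -20, 0, 0, 0, 0, 0],
    [0, -18, 0, 0, 0, 0, 0],
    [0, -15, 0, 0, 0, 0, 0],
    [0, -12, 0, 0, 0, 0, 0],
    [0, -9, 0, 0, 0, 0, 0],
    [0, -6, 0, 0, 0, 0, 0],
    [0, -3, 0, 0, 0, 0, 0],
    [0, -1, 0, 0, 0, 0, 0],
    [0, 0, 0, 0, 0, 0, 0],
    [0, 0, 0, 0, 0, 0, 0]
  ]
}}

```text
time: 20.9
tcp_pos: [0.5043, -0.1022, 0.0749]
tcp_rot: [-0.06, 1.568, 0.058]
wrist_force: [-3.5, 0.2, 14.1]
gripper_width: 0.0006
```

```bash
python3 m.py 12;  python3 - <<'E'
from h import *
import cv2
im=np.mean([ctrl.snapshot('scene').astype(float) for _ in range(6)],0).astype(np.uint8)
cv2.imwrite('pics/s12b.png',cv2.resize(im[205:241,232:280,::-1],(800,600),interpolation=2))
E
```

```text
[-3.53612722  0.23672453 14.06466298] 20.9 [ 0.50431771 -0.10221294  0.0749099 ]
pointer_tip 0.77 [319.2, 210.2] [ 630.2 -115.7   43.5]
gauge_mark 0.88 [321.0, 210.7] [ 628.6 -121.4   43.5]
pointer_tip 0.88 [249.7, 223.8] [ 632.2 -118.3   43.5]
gauge_mark 0.74 [249.4, 226.5] [ 639.2 -120.7   43.5]
```

View pics/t12.png

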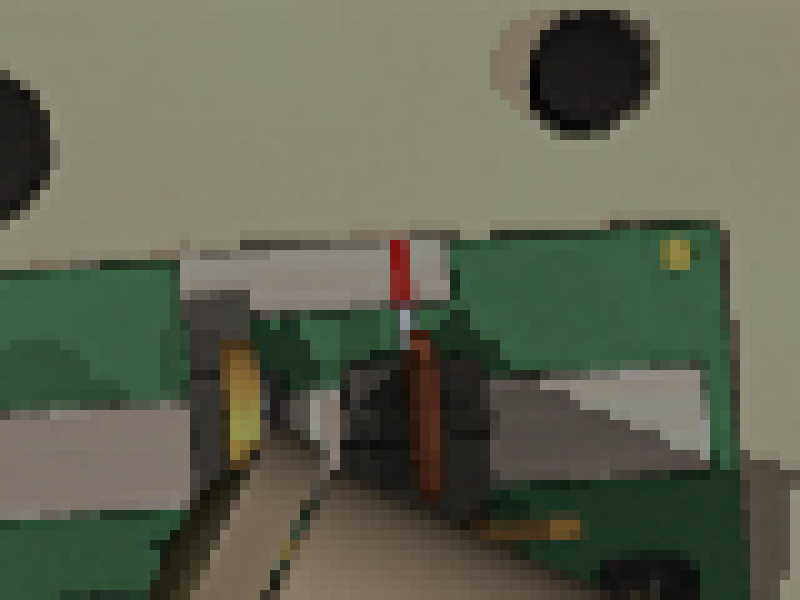

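View pics/s12b.png

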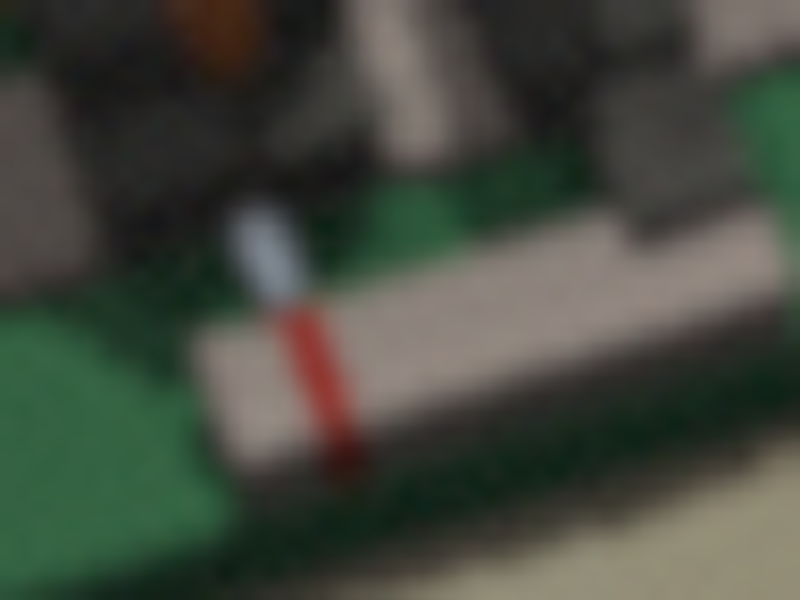

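Both views put the pointer just inside the band, about 1–1.5 mm short of its middle (scene zoom: pointer line 291 against band 300 at row 310). I'll add one short 2.5 mm stroke and then lift off.

Request:
{"fn": "apply_moves", "kwargs": {
  "deltas": [
    [-4, 0, 0, 0, 0, 0, 0],
    [-6, -6, 0, 0, 0, 0, 0],
    [-4, -10, 0, 0, 0, 0, 0],
    [-2, -10, 0, 0, 0, 0, 0],
    [0, -10, 0, 0, 0, 0, 0],
    [0, -10, 0, 0, 0, 0, 0],
    [0, -9, 0, 0, 0, 0, 0],
    [0, -8, 0, 0, 0, 0, 0],
    [0, -7.5, 0, 0, 0, 0, 0],
    [0, -7.5, 0, 0, 0, 0, 0],
    [-3, -7.5, 0, 0, 0, 0, 0],
    [-10, -7.5, 0, 0, 0, 0, 0],
    [-30, -7.5, 0, 0, 0, 0, 0],
    [-60, -7.5, -10, 0, 0, 0, 0],
    [-90, -7.5, -30, 0, 0, 0, 0],
    [-110, -7.5, -60, 0, 0, 0, 0],
    [-120, -7.5, -80, 0, 0, 0, 0],
    [-120, -7.5, -80, 0, 0, 0, 0]
  ]
}}

```text
time: 23.3
tcp_pos: [0.4238, -0.1156, 0.195]
tcp_rot: [-0.058, 1.568, 0.057]
wrist_force: [0.2, 0.0, -0.1]
gripper_width: 0.0004
```

```bash
python3 m.py 13;  python3 - <<'E'
from h import *
import cv2
for n,(a,b,c,d) in dict(scene=(205,241,232,280),top=(192,228,300,348)).items():
    im=np.mean([ctrl.snapshot(n).astype(float) for _ in range(6)],0).astype(np.uint8)
    cv2.imwrite(f'pics/{n}13b.png',cv2.resize(im[a:b,c:d,::-1],(800,600),interpolation=2))
    if n=='top': cv2.imwrite('pics/topfull13.png',im[:,:,::-1])
E
```

```text
[ 0.1552704   0.01378403 -0.06872518] 23.3 [ 0.42376899 -0.11558419  0.19499437]
pointer_tip 0.82 [321.7, 209.4] [ 632.8 -123.7   43.5]
gauge_mark 0.69 [317.7, 212.2] [ 623.8 -111.    43.5]
pointer_tip 0.85 [247.3, 220.8] [ 622.4 -121.9   43.5]
gauge_mark 0.89 [249.9, 225.4] [ 636.6 -118.9   43.5]
```

View pics/scene13b.png

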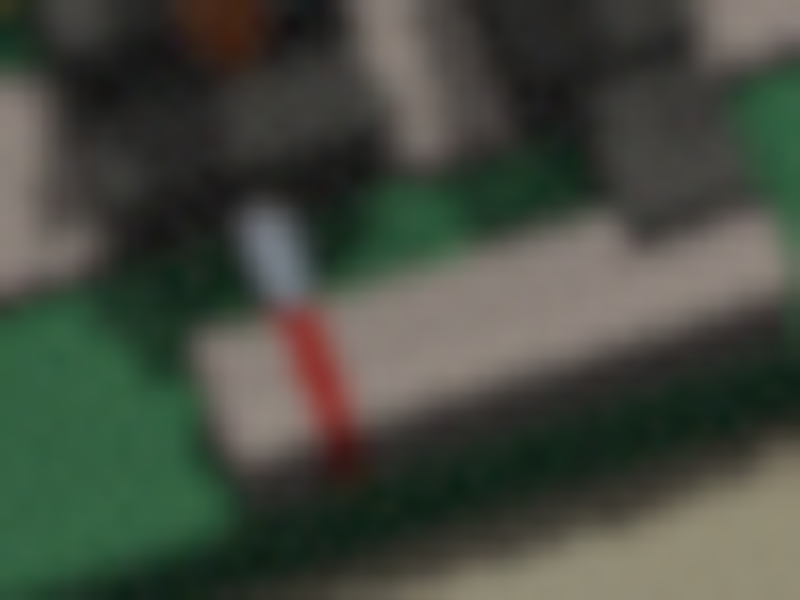

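View pics/top13b.png

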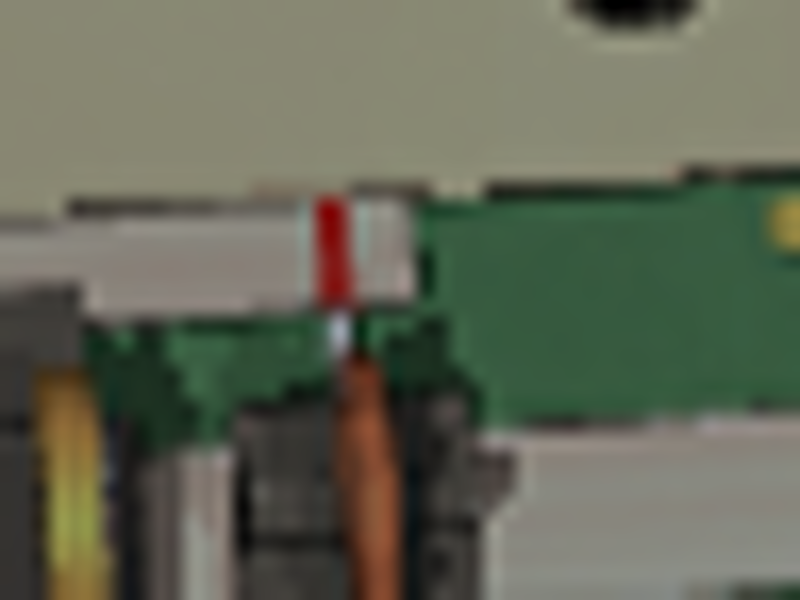

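View pics/topfull13.png

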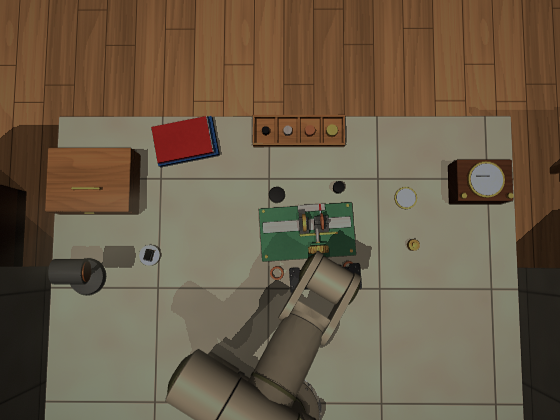

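Run:
```python
from h import *
print(ctrl.job_done())
```

```text
the job is handed in; nothing more can be done
None
```

I rolled the wheel with the closed fingertips in five strokes of about 20 mm of rim travel and one of 2.5 mm. The hand then came up and back about 12 cm clear, and I handed the job in at about 24 s.

- **Pointer:** in the averaged last close-ups its middle line lies within the red band, about 0.6 mm (top view) to 1 mm (scene view) on the -y side of the band's middle. The band reaches 3 mm either side.
- **Touching:** the wrist force was about zero after the hand left. The highest pressing force I read on the wheel was about 20 N. In the last pictures the loose parts and the switch look as they did at the start.

Two things disagreed:

- **Fingertip reach:** the closed fingertips met the wheel with the tool about 37 mm lower than the stated tip length implied. I came down in small steps watching the force because of this.
- **Network readings:** the networks' single readings of pointer and band scattered by several mm. In the last check they put the pointer 3 to 13 mm short, so I judged the end position from the zoomed pictures instead.

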